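# Put the leftover furniture fittings back in the caddy

## Task

Put the leftover fittings back in the caddy: the beech knob, the black-based levelling foot, the castor and the red star knob, each set upright on the floor of the empty part of the bin that already holds its own kind, the way it stands now. The dark walnut knob and the white-based foot are from another job and have no bin: leave them standing where they are.

Things in the scene. Friction and masses are not known exactly. Their poses are not given: they have to be found in the camera images.
- beech_knob: turned mushroom-shaped furniture knob of pale beech wood, standing on its flat foot on the bench: head 36 mm diameter (heights 16 to 31 mm), foot 25 mm diameter, 33 mm tall in all. Origin at the centre of its underside, z up its axis. Grip the head.
- black_foot: cabinet levelling foot standing on its round black plastic base (44 mm diameter, 9 mm thick, domed to 14 mm); steel hex nut 20 mm over corners from 14 to 21 mm height; upright steel stem 10 mm diameter (threads 11 mm) up to 50 mm height. Origin at the centre of its underside, z up the stem. Grip the stem above the nut.
- castor: small castor standing wheel up on its square steel plate (44 x 44 x 4 mm): steel fork 30 mm wide over its cheeks (along y; cheeks 22 mm long, up to 40 mm height, rounded tops to 47 mm), black wheel 36 mm diameter, 18 mm wide, axle along y at 36 mm height, top at 54 mm. Origin at the centre of the plate's underside, z up. Grip across the cheeks, closing along its y.
- star_knob: red plastic five-lobed clamping knob standing on its hub: hub 26 mm diameter up to 14 mm height, lobed head 44 mm across from 14 to 32 mm, brass spot on top. One lobe points along its x, the others every 72 degrees; the grip width along a lobe is about 40 mm. Origin at the centre of its underside, z up.
- walnut_knob: look-alike with no bin, leave alone: turned mushroom-shaped furniture knob of dark walnut wood, standing on its flat foot on the bench: head 36 mm diameter (heights 16 to 31 mm), foot 25 mm diameter, 33 mm tall in all. Origin at the centre of its underside, z up its axis.
- white_foot: look-alike with no bin, leave alone: cabinet levelling foot standing on its round white plastic base (44 mm diameter, 9 mm thick, domed to 14 mm); steel hex nut 20 mm over corners from 14 to 21 mm height; upright steel stem 10 mm diameter (threads 11 mm) up to 50 mm height. Origin at the centre of its underside, z up the stem.
- bin_knob: blue plastic bin already holding two pale beech knobs, fixed at its far (+x) end, centred 56 mm in x and 23 mm to either side from the origin. Inside 92 mm (y) by 112 mm (x), rim 30 mm high, floor 3 mm thick. Origin: middle of the empty near part (66 mm in x, 92 mm in y), at the bin's underside; place here. The caddy's walls rise 42 mm above the bench.
- bin_foot: blue plastic bin already holding two black-based levelling feet, fixed at its far (+x) end, centred 56 mm in x and 23 mm to either side from the origin. Inside 92 mm (y) by 112 mm (x), rim 30 mm high, floor 3 mm thick. Origin: middle of the empty near part (66 mm in x, 92 mm in y), at the bin's underside; place here. The four bins are fixed in one plywood caddy.
- bin_castor: blue plastic bin already holding two castors (wheel up), fixed at its far (+x) end, centred 56 mm in x and 23 mm to either side from the origin. Inside 92 mm (y) by 112 mm (x), rim 30 mm high, floor 3 mm thick. Origin: middle of the empty near part (66 mm in x, 92 mm in y), at the bin's underside; place here. The bins' x points away from the robot.
- bin_star: blue plastic bin already holding two red star knobs, fixed at its far (+x) end, centred 56 mm in x and 23 mm to either side from the origin. Inside 92 mm (y) by 112 mm (x), rim 30 mm high, floor 3 mm thick. Origin: middle of the empty near part (66 mm in x, 92 mm in y), at the bin's underside; place here. Which quarter each bin fills varies.

How it is judged (in metres and radians):
At the end, for the whole second after the job is handed in: Each fitting stands upright (0.2 rad) and at rest on the floor of the empty part of its own kind's bin, its centre within 30 mm (x) and 42 mm (y) of that space's centre and its underside under 8 mm above the bin's; walnut knob and white foot upright, within 15 mm of their starts (x of beech_knob in the frame of bin_knob between -0.03 and 0.03 m and y of beech_knob in the frame of bin_knob between -0.042 and 0.042 m and z of beech_knob in the frame of bin_knob between 0 and 0.008 m and angle between each of beech_knob, black_foot, castor, star_knob, walnut_knob, white_foot's own z axis and vertical below 0.2 rad and linear speed of each of beech_knob, black_foot, castor, star_knob below 0.01 m/s and angular speed of each of beech_knob, black_foot, castor, star_knob below 0.1 rad/s and x of black_foot in the frame of bin_foot between -0.03 and 0.03 m and y of black_foot in the frame of bin_foot between -0.042 and 0.042 m and z of black_foot in the frame of bin_foot between 0 and 0.008 m and x of castor in the frame of bin_castor between -0.03 and 0.03 m and y of castor in the frame of bin_castor between -0.042 and 0.042 m and z of castor in the frame of bin_castor between 0 and 0.008 m and x of star_knob in the frame of bin_star between -0.03 and 0.03 m and y of star_knob in the frame of bin_star between -0.042 and 0.042 m and z of star_knob in the frame of bin_star between 0 and 0.008 m and distance of each of walnut_knob, white_foot from where it was at the start of the episode below 0.015 m); the robot touches nothing.
It fails at once if the walnut knob is moved by more than 15 mm or tipped over (distance of walnut_knob from where it was at the start of the episode above 0.015 m or angle between walnut_knob's own z axis and vertical above 0.4 rad).
It fails at once if the white-based foot is moved by more than 15 mm or tipped over (distance of white_foot from where it was at the start of the episode above 0.015 m or angle between white_foot's own z axis and vertical above 0.4 rad).
It also fails if it takes over 120 s, if anything falls off the work surface, if the arm or the gripper's body presses on something with over 40 N, if the wrist force passes 120 N, or if a joint passes its speed limit or range.

## Robot

A 6-joint arm with a two-finger parallel gripper is mounted at the origin on the work surface. World frame = base frame: x ahead of the robot, y to its left, z up, the work surface at z = 0. Lengths are in mm, angles in rad, forces in N, time in s.
With the tool pointing down it reaches from about 275 to 725 mm from the base axis. Payload 15.9 kg.
Tool frame: the origin (TCP) lies at the very end of the fingers, on their centre line; the grasp point (between the pads) lies 19 mm behind it (hold_point_z is the distance from the TCP to the grasp point, in mm); z points along the fingers, y is the direction in which the jaws open and shut (so a half turn about z gives the same grasp; the last joint's range is limited). The gripper opens to 85 mm and grips with 20 to 120 N. Pads are 22 mm wide; open, the fingers measure 114 mm over their backs; the gripper's body (76 mm by 85 mm) begins 54 mm behind the grasp point. The pads swing forward as they close: fully open they stand 13 mm farther back than shut.
Start: joints at [1.241, 0.213, -0.034, 1.323, 0, 1.571], TCP at [161.92, 473.04, 231.306] pointing down, gripper open.
Joint ranges: [-2.98, 2.98], [-0.74, 1.72], [-1.14, 1.35], [-2.1, 2.04], [-1.57, 1.44], [-3.14, 3.14]. Speed limits (rad/s): [1.89, 1.89, 2.39, 2.57, 3.14, 3.14].

## Interface

Orientations are given as a rotation vector (axis times angle).
In Python, from bench import * gives the robot as it stands.
- The arm moves only by the tool send_rows, never from a script. Its argument "deltas" is a list that holds one entry, the list of rows, each a list of 7 numbers: the finger opening in m, from 0 to 0.0854, then the shift along the tool's x, y, z in m, then the turn, a rotation vector about the tool's x, y, z in degrees. In form: [[[claw, x, y, z, ax, ay, az], ...]]. A call has 1 to 20 rows; each row is the pose to reach, as a shift and turn from the pose commanded when the call began, along the tool's axes at that moment; what a row does not reach only later rows make up. A row lasts 1/10 s, in which the tool goes at most 50 mm and 8.59 degrees, less where a joint would pass 70% of its speed; a pose out of reach is approached as far as the arm can. A call with a gripper value outside its range is refused whole. The fingers move at their own pace and stop on an object; "force" is the grip in N (left out, the last holds). Time passes only in rows, so rows that repeat a pose let the fingers close. It gives the time, the measured TCP pose, the force and the opening at its end, in the units of the state.
- read_state(): the state, without advancing time (a new reading comes with each control period).
- grab_frame(name): name is "side" or "top"; returns a dict with "pixels" (384x512x3 uint8, blue, green, red), "mtx" (3x3 intrinsics, pixels), "extrinsics" (4x4, takes a point from world to camera coordinates). Camera axes: x right, y up, looking along -z (the intrinsics and any distortion apply to the point x, -y, -z); pixel columns grow to the right and rows downward; lengths in mm; the calibration is good to about 2 mm. A picture is of the moment at which its call begins. There is no depth.
- sign_off(): hands the job in, once; it reports no verdict.
The state is a dict: "clock": time; "qpos": joint angles; "qvel": joint speeds; "joint_torque": joint torques, N m; "tool_pos": TCP position; "tcp_rot": TCP orientation; "contact_force": force on the tool from outside, world axes, zero at the start; "moment": the same for the moment, N m; "grip_width": finger opening in mm.
Only numpy, scipy, OpenCV 4.12 (cv2) and the standard library are available. Lean on these libraries where they do the work, as an engineer would, in place of code of your own. Each camera call takes 0.05 s, during which the arm holds its last target. There are 200 camera calls.

## Working session

There is one attempt and no reset: what is moved stays moved. The work goes in short steps, Python scripts to look and compute and a tool call to move; the robot and the scene stay as the last step left them, time stands still between calls to the robot, and variables do not carry over. Pictures are saved under pics/ and viewed, about 12 in all and at most 16, crops included, and the job is handed in when it is done.

Besides the shell and the picture viewer there is one more tool, called after "Request:" as name(argument=value, ...), one argument or row to a line, values as JSON. send_rows: Moves the arm, as the interface text tells. Its arguments: {"type":"object","properties":{"deltas":{"type":"array"},"force":{"type":"number"}},"required":["deltas"]}

```bash
mkdir -p pics; cat > h.py <<'E'
from bench import *
import numpy as np, cv2
def snap(n,f):
    d=grab_frame(n); cv2.imwrite(f'pics/{f}.png',d['pixels']); np.savez(f'pics/{f}.npz',m=d['mtx'],e=d['extrinsics']); return d
def ray(f,u,v):
    d=np.load(f'pics/{f}.npz'); m,e=d['m'],d['e']
    p=np.linalg.solve(m,[u,v,1]); c=np.array([p[0],-p[1],-1]); R=e[:3,:3]
    return -R.T@e[:3,3], R.T@c
def at(f,u,v,z):
    o,r=ray(f,u,v); return o+r*(z-o[2])/r[2]
def proj(f,P):
    d=np.load(f'pics/{f}.npz'); c=d['e'][:3,:3]@np.array(P,float)+d['e'][:3,3]
    q=d['m']@[c[0],-c[1],-c[2]]; return q[:2]/q[2]
E
python3 - <<'E'
from h import *
s=read_state(); print({k:np.round(v,3) for k,v in s.items()})
d=snap('top','top0'); print([k for k in d]); snap('side','side0')
for f in('top0','side0'): o,r=ray(f,256,192); print(o,r, np.load(f'pics/{f}.npz')['m'])
for f in('top0','side0'):
    cv2.imwrite(f'pics/{f}b.png',cv2.resize(cv2.imread(f'pics/{f}.png'),(800,600),interpolation=cv2.INTER_CUBIC))
E
```

```text
{'clock': np.float64(0.0), 'qpos': array([ 1.241,  0.213, -0.035,  1.324, -0.   ,  1.571]), 'qvel': array([-0.   ,  0.002,  0.   ,  0.001,  0.002, -0.001]), 'joint_torque': array([ 0.0000e+00, -6.8615e+01,  4.8712e+01,  1.7000e-02, -0.0000e+00,
       -0.0000e+00]), 'tool_pos': array([161.798, 472.716, 230.799]), 'tcp_rot': array([-5.160e-01, -3.099e+00,  2.000e-03]), 'contact_force': array([-0.215,  0.047,  1.218]), 'moment': array([-0.029, -0.041, -0.019]), 'grip_width': np.float64(84.995)}
['pixels', 'mtx', 'extrinsics']
[450.1860483  -12.72113247 930.17272626] [ 0.09152186  0.00205274 -0.9958042 ] [[371.40523823   0.         255.06264323]
 [  0.         371.40523823 192.11160812]
 [  0.           0.           1.        ]]
[  95.05083192 -941.88594506  650.3380255 ] [ 0.3492124   0.78894937 -0.50572579] [[436.47566585   0.         250.81171316]
 [  0.         436.47566585 193.21107811]
 [  0.           0.           1.        ]]
```

View pics/top0b.png

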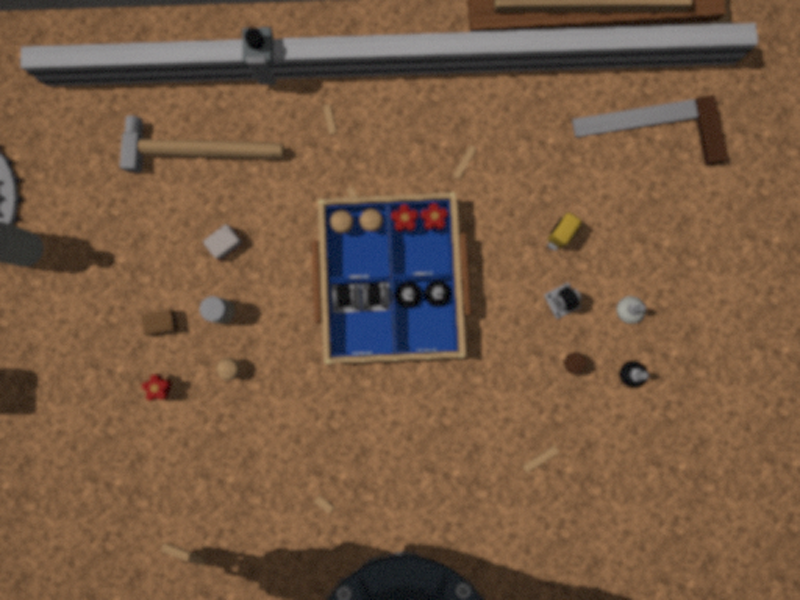

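View pics/side0b.png

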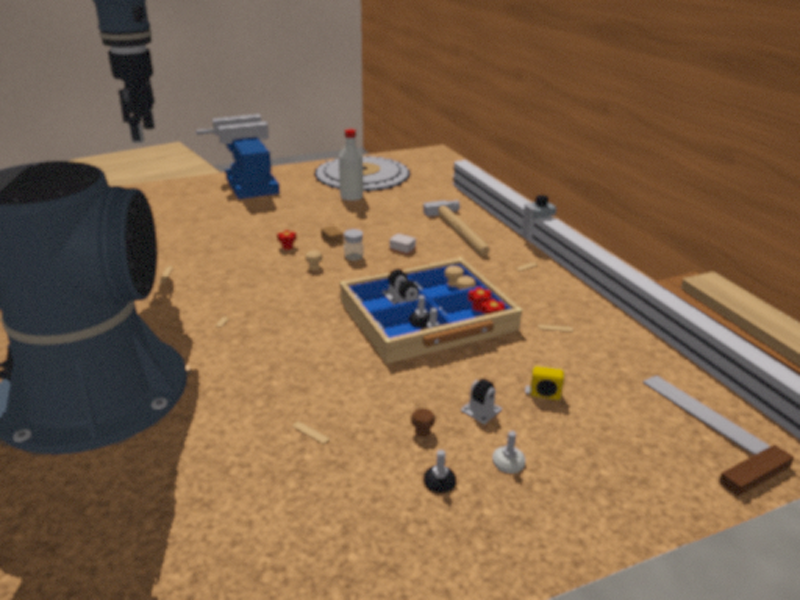

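The top view (800 px scale) shows the beech knob at (227,369), star at (156,387), castor at (564,300), black foot at (634,375), walnut at (578,363) and white foot at (631,310). In the caddy, knob is top-left, star top-right, castor bottom-left and foot bottom-right. Next I'll enlarge these.

```bash
python3 - <<'E'
from h import *
t=cv2.imread('pics/top0.png');s=cv2.imread('pics/side0.png')
def crop(im,u,v,w,h,k):
    c=cv2.resize(im[v:v+h,u:u+w],None,fx=k,fy=k,interpolation=cv2.INTER_CUBIC)
    for i in range(0,w,10):
        cv2.line(c,(i*k,0),(i*k,6 if i%50 else 14),(255,255,255),1); 
    for i in range(0,h,10): cv2.line(c,(0,i*k),(6,i*k),(255,255,255),1)
    return c
a=crop(t,85,215,80,50,5);b=crop(t,345,175,80,70,5);
a=cv2.copyMakeBorder(a,0,b.shape[0]-a.shape[0],0,0,cv2.BORDER_CONSTANT)
cv2.imwrite('pics/c1.png',np.hstack([a,b]))
cv2.imwrite('pics/c2.png',crop(t,195,115,110,120,5))
c=crop(s,255,235,90,80,5); d=crop(s,165,135,60,50,5)
d=cv2.copyMakeBorder(d,0,c.shape[0]-d.shape[0],0,0,cv2.BORDER_CONSTANT)
cv2.imwrite('pics/c3.png',np.hstack([c,d]))
E
```

```text
(no output)
```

View pics/c1.png

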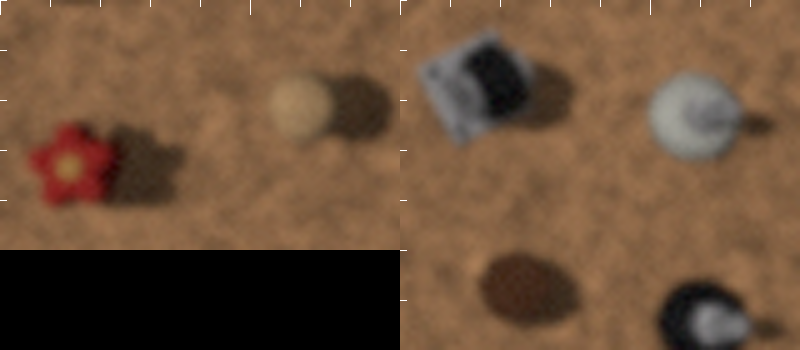

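View pics/c2.png

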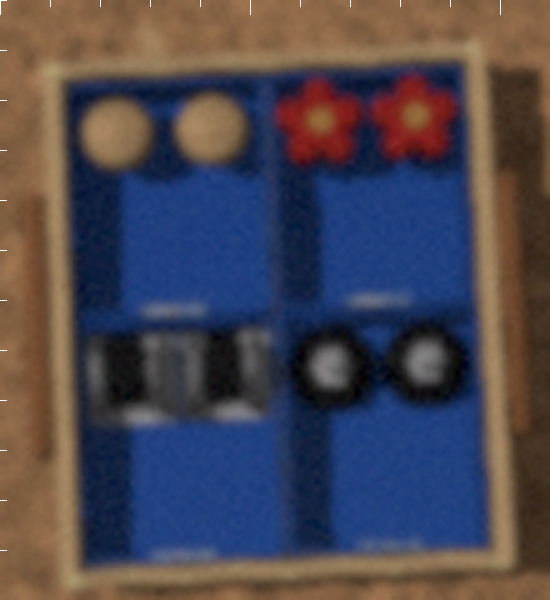

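View pics/c3.png

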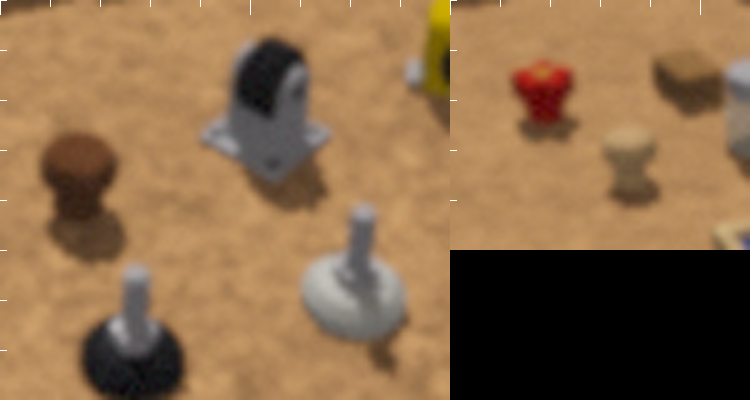

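```bash
python3 - <<'E'
from h import *
np.set_printoptions(precision=1,suppress=True)
T=lambda x,y,o,z,k=5,f='top0':at(f,o[0]+(x+.5)/k-.5,o[1]+(y+.5)/k-.5,z)
A=(85,215);B=(345-80,175);C=(195,115);S=(255,235);S2=(165-90,135)
def tri(p,q):
    (o1,d1),(o2,d2)=p,q; t=np.linalg.lstsq(np.c_[d1,-d2],o2-o1,rcond=None)[0]; a=o1+d1*t[0];b=o2+d2*t[1]; return (a+b)/2, np.linalg.norm(a-b)
def R(x,y,o,f): return ray(f,o[0]+(x+.5)/5-.5,o[1]+(y+.5)/5-.5)
print('star',T(69,167,A,32), T(541,70,S2,32,f='side0'), tri(R(69,167,A,'top0'),R(541,70,S2,'side0')))
print('beech',T(302,106,A,24),tri(R(302,106,A,'top0'),R(629,147,S2,'side0')))
c=[T(*p,B,4)[:2] for p in((490,30),(420,72),(462,145),(534,100))]
print('castor corners',*c,'ctr',np.mean(c,0))
d=c[0]-c[1]+c[3]-c[2]; print('axle dir',np.degrees(np.arctan2(d[1],d[0]))); d=c[2]-c[1]+c[3]-c[0]; print(np.degrees(np.arctan2(d[1],d[0])))
cs=[T(*p,S,4,f='side0')[:2] for p in((202,137),(273,182),(330,133))];print('castor side',*cs,(cs[0]+cs[2])/2)
print('black base',T(703,325,B,9), 'stemtop',T(736,325,B,50),tri(R(733,325,B,'top0'),R(136,272,S,'side0')))
print('white base',T(695,117,B,9),'stemtop',tri(R(725,117,B,'top0'),R(364,210,S,'side0')))
print('walnut',tri(R(518,290,B,'top0'),R(79,165,S,'side0')))
print('bins'); 
for n,p,q,z in(('knob',(115,133),(211,129),27),('star',(320,120),(415,116),35),('footstem',(333,367),(430,361),53)):
    a,b=T(*p,C,z),T(*q,C,z); print(n,a,b,np.linalg.norm(a-b),(a+b)/2)
k=[T(*p,C,42)[:2] for p in((42,65),(484,41),(518,568),(66,588))];print('caddy',*k,[np.linalg.norm(k[i]-k[i-1]) for i in range(4)],np.mean(k,0))
for i,j in((0,3),(1,2)): d=k[i]-k[j];print(np.degrees(np.arctan2(d[1],d[0])))
for i,j in((0,1),(3,2)): d=k[i]-k[j];print(np.degrees(np.arctan2(d[1],d[0]))-90)
E
```

```text
star [409.2 371.7  32. ] [408.4 379.7  32. ] (array([407.8, 370.7,  35.7]), np.float64(3.1780437268291752))
beech [434.9 261.9  24. ] (array([434.1, 262.1,  24.2]), np.float64(1.5927394609810654))
castor corners [ 555.9 -278.7] [ 535.8 -242.6] [ 498.6 -261.5] [ 520.  -298.6] ctr [ 527.6 -270.4]
axle dir -60.48018614016473
-151.9414843378091
castor side [ 498.1 -259.7] [ 512.9 -299.6] [ 554.2 -279.6] [ 526.2 -269.7]
black base [ 406.4 -373.4    9. ] stemtop [ 407.9 -372.7   50. ] (array([ 407.4, -371.4,   49.2]), np.float64(1.1393414182972965))
white base [ 508.8 -376.2    9. ] stemtop (array([ 507.2, -374.8,   50.4]), np.float64(3.236542222751106))
walnut (array([ 426.3, -278.8,   25.3]), np.float64(0.6396994238230616))
bins
knob [662.3  80.4  27. ] [662.8  32.8  27. ] 47.56653874068439 [662.5  56.6  27. ]
star [663.7 -21.2  35. ] [664.3 -67.8  35. ] 46.62854297611009 [664.  -44.5  35. ]
footstem [540.  -23.5  53. ] [541.4 -69.6  53. ] 46.13462110458516 [540.7 -46.6  53. ]
caddy [693.7 113.8] [ 698.8 -102.4] [ 442.3 -108.6] [439.3 106.7] [np.float64(254.49549993964106), np.float64(216.20421959242475), np.float64(256.49351905051026), np.float64(215.2993881316285)] [568.5   2.4]
1.6045199115187467
1.3983680600548745
1.353805618101859
0.821454516394482
```

```bash
cat >> h.py <<'E'
from scipy.spatial.transform import Rotation as Ro
def plan(*pts):
    "pts (x,y,z,psi): shift and turn from the present pose, tool axes"
    s=read_state(); R=Ro.from_rotvec(s['tcp_rot']).as_matrix(); p=s['tool_pos']
    psi=np.degrees(np.arctan2(R[1,1],R[0,1])); print('now',np.round(p,1),'psi',round(psi,1),'tilt',np.round(R[2,:2],3),'q',np.round(s['qpos'],2),'w',round(float(s['grip_width']),1),'t',s['clock'],'F',np.round(s['contact_force'],1))
    for x,y,z,a in pts:
        Rt=np.array([[0,np.cos(np.radians(a)),0],[0,np.sin(np.radians(a)),0],[0,0,-1.]]); Rt[:,0]=np.cross(Rt[:,1],Rt[:,2])
        print((x,y,z,a),np.round(R.T@(np.array([x,y,z])-p)/1000,4),np.round(np.degrees(Ro.from_matrix(R.T@Rt).as_rotvec()),1))
E
python3 -c "
from h import *
plan((408.5,371.5,120,72),(408.5,371.5,6,72))"
```

```text
now [161.8 472.8 230.9] psi 71.1 tilt [ 0.    -0.001] q [ 1.24  0.21 -0.03  1.32  0.    1.57] w 85.3 t 0.1 F [-1.1  0.1  0. ]
(408.5, 371.5, 120, 72) [-0.2662 -0.0158  0.1109] [-0.1 -0.  -0.9]
(408.5, 371.5, 6, 72) [-0.2662 -0.0157  0.2249] [-0.1 -0.  -0.9]
```

Request:
send_rows(
  deltas=[
    [[0.07,-0.266,-0.016,0.111,0,0,-1],[0.07,-0.266,-0.016,0.111,0,0,-1],[0.07,-0.266,-0.016,0.111,0,0,-1],[0.07,-0.266,-0.016,0.111,0,0,-1],[0.07,-0.266,-0.016,0.111,0,0,-1],[0.07,-0.266,-0.016,0.111,0,0,-1],[0.07,-0.266,-0.016,0.111,0,0,-1],[0.07,-0.266,-0.016,0.111,0,0,-1],[0.07,-0.266,-0.016,0.111,0,0,-1],[0.07,-0.266,-0.016,0.111,0,0,-1],[0.07,-0.266,-0.016,0.111,0,0,-1],[0.07,-0.266,-0.016,0.111,0,0,-1]],
  ],
  force=40,
)

```text
clock: 1.3
tool_pos: [408.0, 372.2, 120.6]
tcp_rot: [0.487, 3.103, 0.001]
contact_force: [-0.6, -0.5, 0.5]
grip_width: 70.2
```

```bash
python3 -c "
from h import *
plan((408.5,371.5,120,72),(408.5,371.5,6,72))
snap('top','t1');s=snap('side','s1')
t=cv2.imread('pics/t1.png')[195:285,60:180];s=cv2.imread('pics/s1.png')[60:190,120:260]
r=lambda a:cv2.resize(a,(400,380))
cv2.imwrite('pics/t1b.png',np.hstack([r(t),r(s)]))"
```

```text
now [408.  372.2 120.6] psi 72.2 tilt [-0.  0.] q [ 0.74  0.36 -0.12  1.09  0.    1.05] w 70.2 t 1.3 F [-0.6 -0.5  0.5]
(408.5, 371.5, 120, 72) [-0.0007 -0.0005  0.0006] [0.  0.  0.2]
(408.5, 371.5, 6, 72) [-0.0007 -0.0005  0.1146] [0.  0.  0.2]
```

View pics/t1b.png

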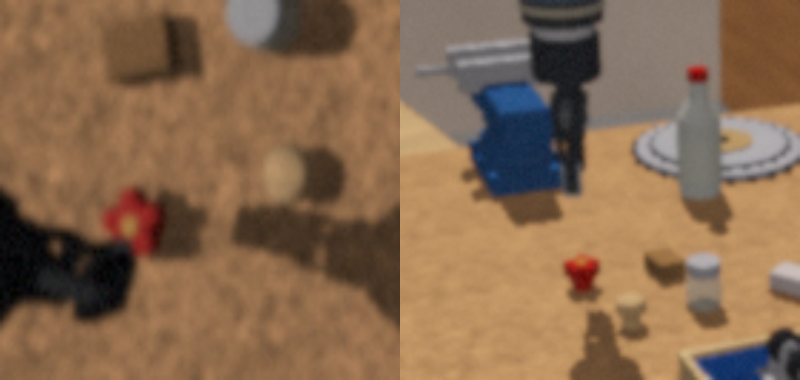

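The picture shows the star at crop (132,222) undisturbed. The right finger is at about (105,265), which is what perspective gives for a tool 120 mm up. I'll descend and grip.

Request:
send_rows(
  deltas=[
    [[0.07,-0.0005,-0.0005,0.03,0,0,0],[0.07,-0.0005,-0.0005,0.06,0,0,0],[0.07,-0.0005,-0.0005,0.085,0,0,0],[0.07,-0.0005,-0.0005,0.1,0,0,0],[0.07,-0.0005,-0.0005,0.114,0,0,0],[0.07,-0.0005,-0.0005,0.114,0,0,0],[0.03,-0.0005,-0.0005,0.114,0,0,0],[0.03,-0.0005,-0.0005,0.114,0,0,0],[0.03,-0.0005,-0.0005,0.114,0,0,0],[0.03,-0.0005,-0.0005,0.114,0,0,0],[0.03,-0.0005,-0.0005,0.114,0,0,0],[0.03,-0.0005,-0.0005,0.114,0,0,0],[0.03,-0.0005,-0.0005,0.114,0,0,0],[0.03,-0.0005,-0.0005,0.114,0,0,0]],
  ],
  force=40,
)

```text
clock: 2.8
tool_pos: [409.3, 371.7, 7.5]
tcp_rot: [0.488, 3.102, 0.002]
contact_force: [-0.5, -0.4, 4.8]
grip_width: 40.1
```

```bash
python3 -c "
from h import *
plan((408.5,371.5,120,72),(608,-46,120,90),(608,-46,10,90))"
```

```text
now [409.3 371.7   7.5] psi 72.1 tilt [-0.001  0.002] q [ 0.74  0.46 -0.28  0.83  0.    1.05] w 40.1 t 2.8 F [-0.5 -0.4  4.8]
(408.5, 371.5, 120, 72) [ 0.0006 -0.0002 -0.1125] [0.1 0.  0.1]
(608, -46, 120, 90) [-0.3175 -0.3362 -0.1127] [  0.1   0.1 -17.9]
(608, -46, 10, 90) [-0.3175 -0.3364 -0.0027] [  0.1   0.1 -17.9]
```

Request:
send_rows(
  deltas=[
    [[0.03,0,0,-0.02,0,0,0],[0.03,0,0,-0.06,0,0,0],[0.03,0,0,-0.1,0,0,0],[0.03,-0.03,-0.032,-0.11,0,0,-2],[0.03,-0.06,-0.064,-0.11,0,0,-4],[0.03,-0.09,-0.096,-0.11,0,0,-6],[0.03,-0.12,-0.128,-0.11,0,0,-8],[0.03,-0.15,-0.16,-0.11,0,0,-10],[0.03,-0.18,-0.192,-0.11,0,0,-12],[0.03,-0.21,-0.224,-0.11,0,0,-14],[0.03,-0.24,-0.256,-0.11,0,0,-16],[0.03,-0.27,-0.288,-0.11,0,0,-18],[0.03,-0.3,-0.32,-0.11,0,0,-18],[0.03,-0.317,-0.336,-0.11,0,0,-18],[0.03,-0.317,-0.336,-0.11,0,0,-18],[0.03,-0.317,-0.336,-0.11,0,0,-18],[0.03,-0.317,-0.336,-0.11,0,0,-18],[0.03,-0.317,-0.336,-0.11,0,0,-18]],
  ],
)

```text
clock: 4.6
tool_pos: [606.9, -45.1, 116.7]
tcp_rot: [-0.005, 3.141, 0.0]
contact_force: [0.2, 0.2, -0.2]
grip_width: 40.0
```

```bash
python3 -c "
from h import *
plan((608,-46,120,90),(608,-46,10,90))
snap('top','t2');s=snap('side','s2')
t=cv2.imread('pics/t2.png')[100:260,180:320];s=cv2.imread('pics/s2.png')[100:260,200:340]
r=lambda a:cv2.resize(a,(400,457))
cv2.imwrite('pics/t2b.png',np.hstack([r(t),r(s)]))"
```

```text
now [606.9 -45.1 116.7] psi 90.2 tilt [-0.  0.] q [-0.07  0.48  0.05  1.14  0.   -0.08] w 40.0 t 4.6 F [ 0.2  0.2 -0.2]
(608, -46, 120, 90) [-0.0011 -0.0009 -0.0033] [0.  0.  0.2]
(608, -46, 10, 90) [-0.0011 -0.0009  0.1067] [0.  0.  0.2]
```

View pics/t2b.png

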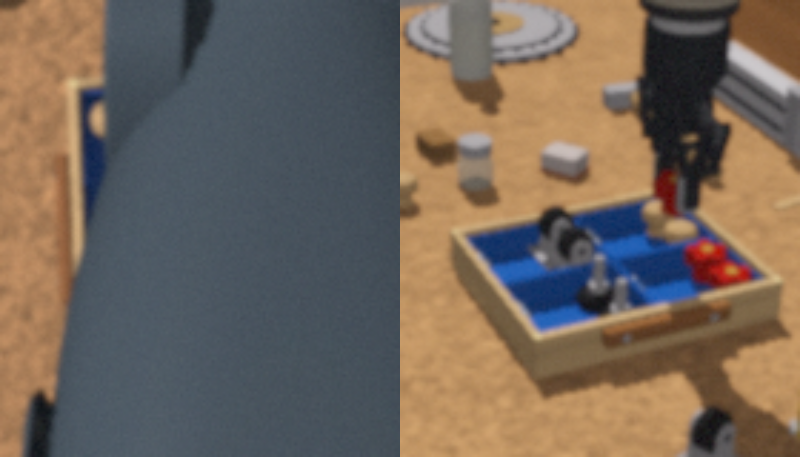

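The side view shows the star held, hanging over the near part of the star bin. Lowering and releasing.

Request:
send_rows(
  deltas=[
    [[0.03,-0.001,-0.001,0.03,0,0,0],[0.03,-0.001,-0.001,0.06,0,0,0],[0.03,-0.001,-0.001,0.085,0,0,0],[0.03,-0.001,-0.001,0.097,0,0,0],[0.03,-0.001,-0.001,0.103,0,0,0],[0.03,-0.001,-0.001,0.106,0,0,0],[0.03,-0.001,-0.001,0.106,0,0,0],[0.052,-0.001,-0.001,0.106,0,0,0],[0.052,-0.001,-0.001,0.106,0,0,0],[0.052,-0.001,-0.001,0.106,0,0,0],[0.052,-0.001,-0.001,0.106,0,0,0],[0.052,-0.001,-0.001,0.095,0,0,0],[0.052,-0.001,-0.001,0.07,0,0,0],[0.052,-0.001,-0.001,0.03,0,0,0],[0.052,-0.001,-0.001,0,0,0,0]],
  ],
)

```text
clock: 6.2
tool_pos: [608.4, -47.1, 119.2]
tcp_rot: [-0.003, 3.14, -0.0]
contact_force: [0.2, -0.6, 1.2]
grip_width: 51.8
```

```bash
python3 -c "
from h import *
plan((434.5,262,120,90),(434.5,262,7,90))"
```

```text
now [608.4 -47.1 119.2] psi 90.1 tilt [-0.001 -0.   ] q [-0.08  0.48  0.06  1.15 -0.   -0.08] w 51.8 t 6.2 F [ 0.2 -0.6  1.2]
(434.5, 262, 120, 90) [ 0.1733  0.3094 -0.0011] [-0.   0.1  0.1]
(434.5, 262, 7, 90) [0.1735 0.3094 0.1119] [-0.   0.1  0.1]
```

Request:
send_rows(
  deltas=[
    [[0.06,0.02,0.035,0,0,0,0],[0.06,0.04,0.07,0,0,0,0],[0.06,0.06,0.105,0,0,0,0],[0.06,0.08,0.14,0,0,0,0],[0.06,0.1,0.175,0,0,0,0],[0.06,0.12,0.21,0,0,0,0],[0.06,0.14,0.245,0,0,0,0],[0.06,0.16,0.28,0,0,0,0],[0.06,0.1735,0.3094,0,0,0,0],[0.06,0.1735,0.3094,0,0,0,0],[0.06,0.1735,0.3094,0,0,0,0],[0.06,0.1735,0.3094,0.04,0,0,0],[0.06,0.1735,0.3094,0.06,0,0,0],[0.06,0.1735,0.3094,0.06,0,0,0],[0.06,0.1735,0.3094,0.06,0,0,0]],
  ],
)

```text
clock: 7.7
tool_pos: [434.6, 261.4, 57.1]
tcp_rot: [-0.001, 3.142, -0.0]
contact_force: [-0.3, -0.2, 1.5]
grip_width: 60.4
```

```bash
python3 -c "
from h import *
for n,f in(('top','t3'),('side','s3')):
  plan((434.5,262,6,90)); snap(n,f)
plan()
t=cv2.imread('pics/t3.png')[105:255,90:310];s=cv2.imread('pics/s3.png')[120:240,170:346]
r=lambda a:cv2.resize(a,(400,273))
cv2.imwrite('pics/t3b.png',np.vstack([cv2.resize(t,(440,300)),cv2.resize(s,(440,300))]))"
```

```text
now [434.6 261.4  57.1] psi 90.0 tilt [-0. -0.] q [ 0.54  0.33 -0.34  0.9  -0.    0.54] w 60.4 t 7.7 F [-0.3 -0.2  1.5]
(434.5, 262, 6, 90) [0.0001 0.0006 0.0511] [-0.  0.  0.]
now [435.  261.8  57.6] psi 90.0 tilt [-0.001  0.001] q [ 0.54  0.33 -0.34  0.9  -0.    0.54] w 60.1 t 7.75 F [-0.3  0.2  0.7]
(434.5, 262, 6, 90) [0.0006 0.0001 0.0516] [0.  0.1 0. ]
now [435.1 262.1  57.8] psi 90.1 tilt [-0.002  0.001] q [ 0.54  0.33 -0.34  0.9  -0.    0.54] w 60.1 t 7.8 F [ 0.5 -0.8  0.8]
```

View pics/t3b.png

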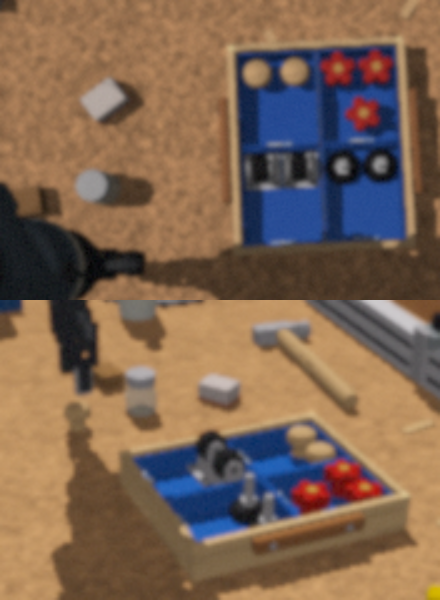

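The star stands upright in its bin at crop (363,113), about 55 mm nearer than the fixed pair, as intended. Now the beech knob.

Request:
send_rows(
  deltas=[
    [[0.06,0.0003,0,0.02,0,0,0],[0.06,0.0003,0,0.04,0,0,0],[0.06,0.0003,0,0.052,0,0,0],[0.06,0.0003,0,0.052,0,0,0],[0.025,0.0003,0,0.052,0,0,0],[0.025,0.0003,0,0.052,0,0,0],[0.025,0.0003,0,0.052,0,0,0],[0.025,0.0003,0,0.052,0,0,0],[0.025,0.0003,0,0.052,0,0,0],[0.025,0.0003,0,0.052,0,0,0],[0.025,0.0003,0,0.052,0,0,0],[0.025,0.0003,0,0.04,0,0,0],[0.025,0.0003,0,-0.01,0,0,0],[0.025,0.0003,0,-0.05,0,0,0],[0.025,0.0003,0,-0.05,0,0,0]],
  ],
  force=40,
)

```text
clock: 9.3
tool_pos: [436.6, 263.8, 112.8]
tcp_rot: [-0.003, 3.134, 0.007]
contact_force: [0.2, 0.2, -1.2]
grip_width: 34.7
```

```bash
python3 -c "
from h import *
plan((606,55,108,90))"
```

```text
now [436.6 263.8 112.8] psi 90.1 tilt [-0.008  0.005] q [ 0.54  0.28 -0.25  1.03  0.    0.54] w 34.7 t 9.3 F [ 0.2  0.2 -1.2]
(606, 55, 108, 90) [-0.169  -0.2091  0.0052] [0.3 0.4 0.1]
```

Request:
send_rows(
  deltas=[
    [[0.025,-0.025,-0.03,0,0,0,0],[0.025,-0.05,-0.06,0,0,0,0],[0.025,-0.075,-0.09,0,0,0,0],[0.025,-0.1,-0.12,0,0,0,0],[0.025,-0.125,-0.15,0,0,0,0],[0.025,-0.15,-0.18,0,0,0,0],[0.025,-0.171,-0.207,0,0,0,0],[0.025,-0.171,-0.207,0,0,0,0],[0.025,-0.171,-0.207,0,0,0,0],[0.025,-0.171,-0.207,0,0,0,0],[0.025,-0.171,-0.207,0,0,0,0]],
  ],
)

```text
clock: 10.4
tool_pos: [604.7, 56.2, 106.7]
tcp_rot: [-0.005, 3.141, 0.0]
contact_force: [0.4, 0.2, -0.8]
grip_width: 34.6
```

```bash
python3 -c "
from h import *
plan((606,55,108,90)); snap('side','s4')
s=cv2.imread('pics/s4.png')[100:240,200:360]
cv2.imwrite('pics/s4b.png',cv2.resize(s,None,fx=3,fy=3))"
```

```text
now [604.7  56.2 106.7] psi 90.2 tilt [-0.  0.] q [0.09 0.48 0.03 1.12 0.   0.09] w 34.6 t 10.4 F [ 0.4  0.2 -0.8]
(606, 55, 108, 90) [-0.0013 -0.0012 -0.0013] [0.  0.  0.2]
```

View pics/s4b.png

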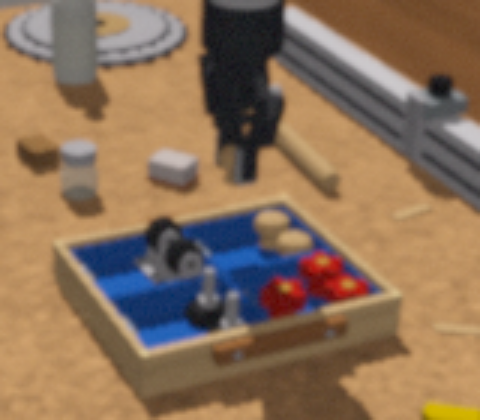

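The knob is held upright at (228,155), above its bin. Lowering it and then going towards the castor.

Request:
send_rows(
  deltas=[
    [[0.025,-0.001,-0.001,0.03,0,0,0],[0.025,-0.001,-0.001,0.06,0,0,0],[0.025,-0.001,-0.001,0.085,0,0,0],[0.025,-0.001,-0.001,0.095,0,0,0],[0.025,-0.001,-0.001,0.098,0,0,0],[0.025,-0.001,-0.001,0.098,0,0,0],[0.025,-0.001,-0.001,0.098,0,0,0],[0.05,-0.001,-0.001,0.098,0,0,0],[0.05,-0.001,-0.001,0.098,0,0,0],[0.05,-0.001,-0.001,0.098,0,0,0],[0.05,-0.001,-0.001,0.098,0,0,0],[0.05,-0.001,-0.001,0.085,0,0,0],[0.05,-0.001,-0.001,0.06,0,0,0],[0.05,-0.001,-0.001,0.02,0,0,0],[0.05,-0.001,-0.001,-0.02,0,0,0],[0.05,-0.001,-0.001,-0.02,0,0,0],[0.05,-0.001,-0.001,-0.02,0,0,0],[0.05,-0.001,-0.001,-0.02,0,0,0]],
  ],
)

```text
clock: 12.25
tool_pos: [605.7, 54.3, 125.8]
tcp_rot: [0.003, -3.141, 0.0]
contact_force: [0.3, -0.2, 0.2]
grip_width: 49.9
```

```bash
python3 -c "
from h import *
plan((527,-270,127,119),(527,-270,80,119))"
```

```text
now [605.7  54.3 125.8] psi 90.1 tilt [ 0.001 -0.   ] q [ 0.09  0.47  0.07  1.16 -0.    0.09] w 49.9 t 12.25 F [ 0.3 -0.2  0.2]
(527, -270, 127, 119) [ 0.0792 -0.3242 -0.0011] [  0.   -0.1 -28.9]
(527, -270, 80, 119) [ 0.0792 -0.3242  0.0459] [  0.   -0.1 -28.9]
```

Request:
send_rows(
  deltas=[
    [[0.055,0.008,-0.035,0,0,0,-3],[0.055,0.016,-0.07,0,0,0,-6],[0.055,0.024,-0.105,0,0,0,-9],[0.055,0.032,-0.14,0,0,0,-12],[0.055,0.04,-0.175,0,0,0,-15],[0.055,0.05,-0.21,0,0,0,-18],[0.055,0.06,-0.245,0,0,0,-21],[0.055,0.07,-0.28,0,0,0,-24],[0.055,0.079,-0.31,0,0,0,-27],[0.055,0.079,-0.324,0,0,0,-29],[0.055,0.079,-0.324,0.02,0,0,-29],[0.055,0.079,-0.324,0.05,0,0,-29],[0.055,0.079,-0.324,0.05,0,0,-29],[0.055,0.079,-0.324,0.05,0,0,-29],[0.055,0.079,-0.324,0.05,0,0,-29]],
  ],
)

```text
clock: 13.75
tool_pos: [528.2, -269.9, 77.4]
tcp_rot: [-0.79, 3.04, -0.001]
contact_force: [0.6, 0.2, 0.3]
grip_width: 54.8
```

```bash
python3 -c "
from h import *
plan((527,-270,10,119)); snap('top','t5'); snap('side','s5');plan((527,-270,10,119))
t=cv2.imread('pics/t5.png')[110:250,190:430];s=cv2.imread('pics/s5.png')[190:330,210:400]
cv2.imwrite('pics/t5b.png',np.vstack([cv2.resize(t,(514,300),interpolation=2),cv2.resize(s,(407,300),interpolation=2)[:,:514] if 0 else cv2.copyMakeBorder(cv2.resize(s,(407,300),interpolation=2),0,0,0,107,cv2.BORDER_CONSTANT)]))"
```

```text
now [ 528.2 -269.9   77.4] psi 119.1 tilt [-0.001 -0.001] q [-0.47  0.47 -0.06  1.03 -0.   -0.98] w 54.8 t 13.75 F [0.6 0.2 0.3]
(527, -270, 10, 119) [0.0012 0.0005 0.0674] [-0.   0.   0.1]
now [ 528.4 -270.    77.5] psi 119.1 tilt [-0.001 -0.001] q [-0.47  0.47 -0.06  1.03  0.   -0.98] w 55.0 t 13.85 F [ 0.2 -0.9 -1.1]
(527, -270, 10, 119) [0.0013 0.0008 0.0675] [-0.1  0.1  0.1]
```

View pics/t5b.png

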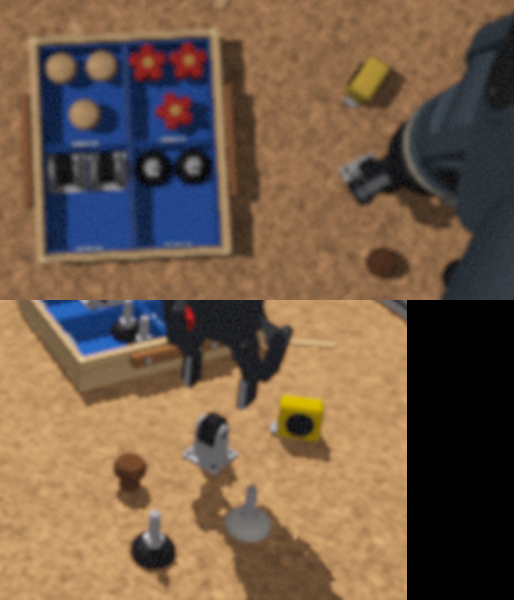

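The beech knob stands in its bin at crop (84,115). In the side view the castor at (211,440) sits below and between the open fingers. Descending and gripping.

Request:
send_rows(
  deltas=[
    [[0.055,0.001,0.0005,0.025,0,0,0],[0.055,0.001,0.0005,0.05,0,0,0],[0.055,0.001,0.0005,0.067,0,0,0],[0.055,0.001,0.0005,0.067,0,0,0],[0.02,0.001,0.0005,0.067,0,0,0],[0.02,0.001,0.0005,0.067,0,0,0],[0.02,0.001,0.0005,0.067,0,0,0],[0.02,0.001,0.0005,0.067,0,0,0],[0.02,0.001,0.0005,0.067,0,0,0],[0.02,0.001,0.0005,0.067,0,0,0],[0.02,0.001,0.0005,0.067,0,0,0],[0.02,0.001,0.0005,0.055,0,0,0],[0.02,0.001,0.0005,0.01,0,0,0],[0.02,0.001,0.0005,-0.033,0,0,0],[0.02,0.001,0.0005,-0.033,0,0,0],[0.02,0.001,0.0005,-0.033,0,0,0]],
  ],
  force=50,
)

```text
clock: 15.45
tool_pos: [527.4, -270.2, 111.1]
tcp_rot: [-0.789, 3.039, -0.003]
contact_force: [0.3, -0.0, -1.8]
grip_width: 29.2
```

```bash
python3 -c "
from h import *
plan((483,53,110,90))"
```

```text
now [ 527.4 -270.2  111.1] psi 119.1 tilt [-0.002 -0.003] q [-0.47  0.45 -0.01  1.11 -0.   -0.98] w 29.2 t 15.45 F [ 0.3 -0.  -1.8]
(483, 53, 110, 90) [-0.1184  0.304   0.0006] [-0.1  0.1 29.1]
```

Request:
send_rows(
  deltas=[
    [[0.02,-0.012,0.03,0,0,0,3],[0.02,-0.024,0.06,0,0,0,6],[0.02,-0.036,0.09,0,0,0,9],[0.02,-0.048,0.12,0,0,0,12],[0.02,-0.06,0.15,0,0,0,15],[0.02,-0.072,0.18,0,0,0,18],[0.02,-0.084,0.21,0,0,0,21],[0.02,-0.096,0.24,0,0,0,24],[0.02,-0.108,0.27,0,0,0,27],[0.02,-0.118,0.304,0,0,0,29],[0.02,-0.118,0.304,0,0,0,29],[0.02,-0.118,0.304,0,0,0,29],[0.02,-0.118,0.304,0,0,0,29],[0.02,-0.118,0.304,0,0,0,29]],
  ],
)

```text
clock: 16.85
tool_pos: [481.8, 52.4, 109.0]
tcp_rot: [0.001, -3.141, 0.0]
contact_force: [0.3, -0.3, -1.2]
grip_width: 29.3
```

```bash
python3 -c "
from h import *
plan((483,53,110,90)); snap('side','s6')
s=cv2.imread('pics/s6.png')[100:240,200:360]
cv2.imwrite('pics/s6b.png',cv2.resize(s,None,fx=3,fy=3))"
```

```text
now [481.8  52.4 109. ] psi 90.0 tilt [ 0.001 -0.   ] q [ 0.11  0.24 -0.31  1.02 -0.    0.11] w 29.3 t 16.85 F [ 0.3 -0.3 -1.2]
(483, 53, 110, 90) [-0.0012  0.0006 -0.001 ] [-0. -0.  0.]
```

View pics/s6b.png

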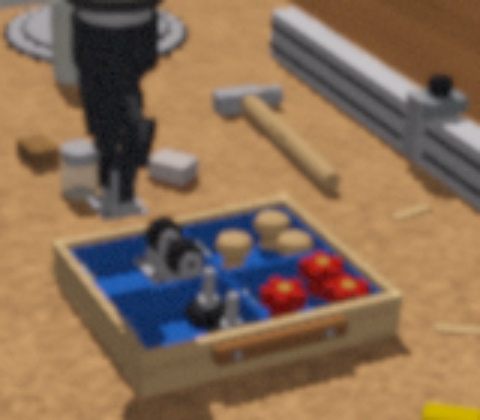

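The castor hangs level at (118,208) over its bin. Lowering and releasing.

Request:
send_rows(
  deltas=[
    [[0.02,-0.001,0,0.03,0,0,0],[0.02,-0.001,0,0.06,0,0,0],[0.02,-0.001,0,0.083,0,0,0],[0.02,-0.001,0,0.093,0,0,0],[0.02,-0.001,0,0.096,0,0,0],[0.02,-0.001,0,0.096,0,0,0],[0.02,-0.001,0,0.096,0,0,0],[0.045,-0.001,0,0.096,0,0,0],[0.045,-0.001,0,0.096,0,0,0],[0.045,-0.001,0,0.096,0,0,0],[0.045,-0.001,0,0.096,0,0,0],[0.045,-0.001,0,0.085,0,0,0],[0.045,-0.001,0,0.06,0,0,0],[0.045,-0.001,0,0.02,0,0,0],[0.045,-0.001,0,-0.02,0,0,0],[0.045,-0.001,0,-0.02,0,0,0],[0.045,-0.001,0,-0.02,0,0,0],[0.045,-0.001,0,-0.02,0,0,0]],
  ],
)

```text
clock: 18.7
tool_pos: [482.3, 53.2, 128.8]
tcp_rot: [0.003, -3.141, 0.0]
contact_force: [-0.5, -0.4, 0.2]
grip_width: 45.4
```

```bash
python3 -c "
from h import *
plan((407.5,-372.5,130,90),(407.5,-372.5,80,90))"
```

```text
now [482.3  53.2 128.8] psi 90.1 tilt [ 0.001 -0.   ] q [ 0.11  0.23 -0.28  1.07  0.    0.11] w 45.4 t 18.7 F [-0.5 -0.4  0.2]
(407.5, -372.5, 130, 90) [ 0.0756 -0.4255 -0.0011] [-0.  -0.1  0.1]
(407.5, -372.5, 80, 90) [ 0.0755 -0.4255  0.0489] [-0.  -0.1  0.1]
```

Request:
send_rows(
  deltas=[
    [[0.045,0.006,-0.035,0,0,0,0],[0.045,0.012,-0.07,0,0,0,0],[0.045,0.018,-0.105,0,0,0,0],[0.045,0.024,-0.14,0,0,0,0],[0.045,0.03,-0.175,0,0,0,0],[0.045,0.036,-0.21,0,0,0,0],[0.045,0.043,-0.245,0,0,0,0],[0.045,0.05,-0.28,0,0,0,0],[0.045,0.056,-0.315,0,0,0,0],[0.045,0.062,-0.35,0,0,0,0],[0.045,0.069,-0.39,0,0,0,0],[0.045,0.0755,-0.4255,0,0,0,0],[0.045,0.0755,-0.4255,0,0,0,0],[0.045,0.0755,-0.4255,0.02,0,0,0],[0.045,0.0755,-0.4255,0.05,0,0,0],[0.045,0.0755,-0.4255,0.05,0,0,0],[0.045,0.0755,-0.4255,0.05,0,0,0]],
  ],
)

```text
clock: 20.4
tool_pos: [407.7, -371.6, 79.1]
tcp_rot: [0.003, -3.14, -0.002]
contact_force: [0.1, 0.5, 0.3]
grip_width: 44.9
```

```bash
python3 -c "
from h import *
plan((407.5,-372.5,24,90)); snap('top','t7'); snap('side','s7');plan((407.5,-372.5,24,90))
t=cv2.imread('pics/t7.png')[110:250,190:430];s=cv2.imread('pics/s7.png')[190:330,210:400]
cv2.imwrite('pics/t7b.png',np.vstack([cv2.resize(t,(514,300),interpolation=2),cv2.copyMakeBorder(cv2.resize(s,(407,300),interpolation=2),0,0,0,107,cv2.BORDER_CONSTANT)]))"
```

```text
now [ 407.7 -371.6   79.1] psi 90.1 tilt [0.002 0.001] q [-0.74  0.39 -0.18  1.    0.   -0.74] w 44.9 t 20.4 F [0.1 0.5 0.3]
(407.5, -372.5, 24, 90) [ 0.0001 -0.001   0.0551] [ 0.1 -0.1  0.1]
now [ 408.6 -372.5   80.4] psi 90.1 tilt [-0.001 -0.001] q [-0.74  0.39 -0.18  1.   -0.   -0.74] w 44.5 t 20.5 F [ 0.4 -0.2  0.4]
(407.5, -372.5, 24, 90) [0.0011 0.0001 0.0564] [-0.   0.   0.1]
```

View pics/t7b.png

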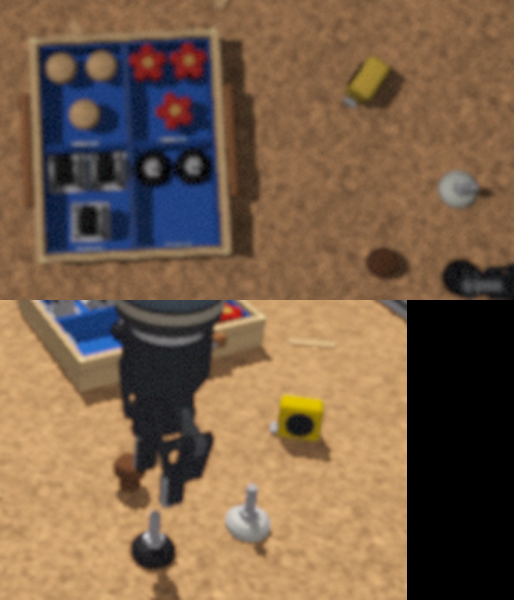

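The castor stands upright in its bin at crop (91,221). The black foot's stem at (155,525) is below and between the fingers. Descend 0.056 to grip above the nut.

Request:
send_rows(
  deltas=[
    [[0.045,0.0005,-0.0005,0.02,0,0,0],[0.045,0.0005,-0.0005,0.04,0,0,0],[0.045,0.0005,-0.0005,0.056,0,0,0],[0.045,0.0005,-0.0005,0.056,0,0,0],[0.003,0.0005,-0.0005,0.056,0,0,0],[0.003,0.0005,-0.0005,0.056,0,0,0],[0.003,0.0005,-0.0005,0.056,0,0,0],[0.003,0.0005,-0.0005,0.056,0,0,0],[0.003,0.0005,-0.0005,0.056,0,0,0],[0.003,0.0005,-0.0005,0.056,0,0,0],[0.003,0.0005,-0.0005,0.056,0,0,0],[0.003,0.0005,-0.0005,0.056,0,0,0],[0.003,0.0005,-0.0005,0.045,0,0,0],[0.003,0.0005,-0.0005,0,0,0,0],[0.003,0.0005,-0.0005,-0.044,0,0,0],[0.003,0.0005,-0.0005,-0.044,0,0,0],[0.003,0.0005,-0.0005,-0.044,0,0,0],[0.003,0.0005,-0.0005,-0.044,0,0,0]],
  ],
  force=50,
)

```text
clock: 22.3
tool_pos: [407.2, -372.6, 122.7]
tcp_rot: [0.003, -3.141, -0.001]
contact_force: [-0.2, -0.1, -1.8]
grip_width: 8.3
```

```bash
python3 -c "
from h import *
plan((484.5,-48,125,90))"
```

```text
now [ 407.2 -372.6  122.7] psi 90.1 tilt [0.001 0.001] q [-0.74  0.36 -0.11  1.1  -0.   -0.74] w 8.3 t 22.3 F [-0.2 -0.1 -1.8]
(484.5, -48, 125, 90) [-0.0779  0.3244 -0.0021] [ 0.  -0.1  0.1]
```

Request:
send_rows(
  deltas=[
    [[0.003,-0.007,0.03,0,0,0,0],[0.003,-0.014,0.06,0,0,0,0],[0.003,-0.021,0.09,0,0,0,0],[0.003,-0.028,0.12,0,0,0,0],[0.003,-0.036,0.15,0,0,0,0],[0.003,-0.043,0.18,0,0,0,0],[0.003,-0.05,0.21,0,0,0,0],[0.003,-0.058,0.24,0,0,0,0],[0.003,-0.065,0.27,0,0,0,0],[0.003,-0.072,0.3,0,0,0,0],[0.003,-0.078,0.3245,0,0,0,0],[0.003,-0.078,0.3245,0,0,0,0],[0.003,-0.078,0.3245,0,0,0,0],[0.003,-0.078,0.3245,0,0,0,0]],
  ],
)

```text
clock: 23.7
tool_pos: [484.4, -48.9, 122.7]
tcp_rot: [0.002, -3.14, 0.0]
contact_force: [-0.1, -0.1, -1.0]
grip_width: 8.2
```

```bash
python3 -c "
from h import *
plan((484.5,-48,125,90)); snap('side','s8')
s=cv2.imread('pics/s8.png')[100:240,200:360]
cv2.imwrite('pics/s8b.png',cv2.resize(s,None,fx=3,fy=3))"
```

```text
now [484.4 -48.9 122.7] psi 90.1 tilt [ 0.001 -0.   ] q [-0.1   0.24 -0.28  1.05 -0.   -0.1 ] w 8.2 t 23.7 F [-0.1 -0.1 -1. ]
(484.5, -48, 125, 90) [-0.0001  0.0009 -0.0023] [-0.  -0.1  0.1]
```

View pics/s8b.png

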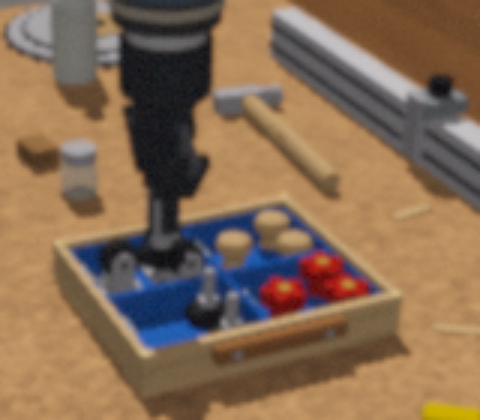

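The foot hangs upright, with its base at about (170,250). Lowering and releasing.

Request:
send_rows(
  deltas=[
    [[0.003,0,0.001,0.03,0,0,0],[0.003,0,0.001,0.06,0,0,0],[0.003,0,0.001,0.083,0,0,0],[0.003,0,0.001,0.093,0,0,0],[0.003,0,0.001,0.096,0,0,0],[0.003,0,0.001,0.096,0,0,0],[0.003,0,0.001,0.096,0,0,0],[0.03,0,0.001,0.096,0,0,0],[0.03,0,0.001,0.096,0,0,0],[0.03,0,0.001,0.096,0,0,0],[0.03,0,0.001,0.096,0,0,0],[0.03,0,0.001,0.085,0,0,0],[0.03,0,0.001,0.06,0,0,0],[0.03,0,0.001,0.02,0,0,0],[0.03,0,0.001,-0.02,0,0,0],[0.03,0,0.001,-0.05,0,0,0],[0.03,0,0.001,-0.05,0,0,0]],
  ],
)

```text
clock: 25.45
tool_pos: [487.1, -47.5, 178.0]
tcp_rot: [-0.003, 3.135, -0.001]
contact_force: [0.2, -0.5, -0.1]
grip_width: 29.9
```

Request:
send_rows(
  deltas=[
    [[0.03,0.02,0.04,0,0,0,0],[0.03,0.03,0.08,0,0,0,0],[0.03,0.04,0.12,0,0,0,0],[0.03,0.05,0.16,0,0,0,0],[0.03,0.06,0.2,0,0,0,0],[0.03,0.07,0.24,0,0,0,0],[0.03,0.08,0.28,0,0,0,0],[0.03,0.08,0.31,0,0,0,0],[0.03,0.08,0.31,0,0,0,0],[0.03,0.08,0.31,0,0,0,0]],
  ],
)

```text
clock: 26.45
tool_pos: [404.1, 262.7, 173.1]
tcp_rot: [0.005, -3.141, 0.001]
contact_force: [-0.2, -0.4, -0.6]
grip_width: 29.9
```

```bash
python3 -c "
from h import *
plan(); snap('top','t9'); snap('side','s9')
t=cv2.imread('pics/t9.png')[110:250,190:430];s=cv2.imread('pics/s9.png')[150:330,200:380]
cv2.imwrite('pics/t9b.png',np.hstack([cv2.copyMakeBorder(cv2.resize(t,None,fx=5/3,fy=5/3,interpolation=2),0,400-233,0,0,cv2.BORDER_CONSTANT),cv2.resize(s,(400,400),interpolation=2)]))"
```

```text
now [404.1 262.7 173.1] psi 90.2 tilt [ 0.001 -0.001] q [ 0.58  0.2  -0.2   1.17 -0.    0.57] w 29.9 t 26.45 F [-0.2 -0.4 -0.6]
```

View pics/t9b.png

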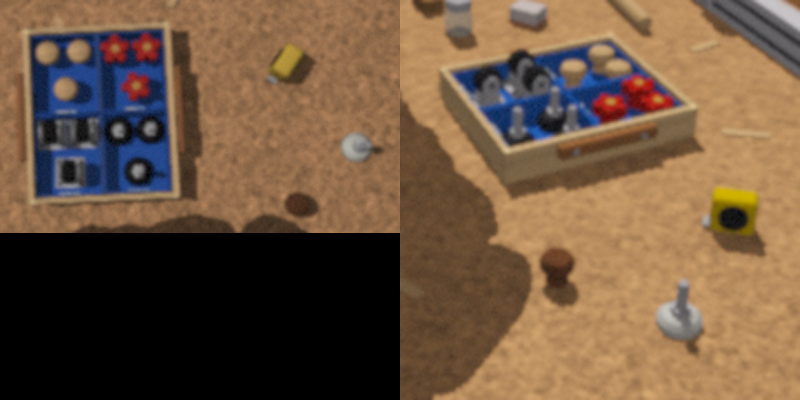

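Both views show all four fittings upright in the right bins. In the top view they are star (136,86), beech (66,89), castor (70,172) and foot (138,171). The walnut knob and white foot look untouched. A numeric check comes next, then sign-off.

```bash
python3 -c "
from h import *
k=5/3;f=lambda x,y,z:at('t9',190+(x+.5)/k-.5,110+(y+.5)/k-.5,z)
for n,x,y,z,o in(('star',136,86,35,(608,-46)),('beech',66,89,27,(606,55)),('castor',70,172,57,(483.5,53)),('foot',140,171,53,(484.5,-48))):
  print(n,np.round(f(x,y,z)[:2]-o,1))
d=cv2.absdiff(cv2.imread('pics/t9.png'),cv2.imread('pics/top0.png'))
print('white/walnut diff',d[185:212,390:418].max(),d[220:236,358:375].max())
print(sign_off())"
```

```text
star [-1.8 -4.6]
beech [ 0.3 -2.6]
castor [-0.9 -5.6]
foot [-3.3 -3.4]
white/walnut diff 22 20
the job is handed in; nothing more can be done
None
```

All four fittings are in their own bins, and I handed the job in at about 26.5 s on the robot's clock; it reported no verdict.

- **Placement:** in the last pictures, the beech knob, black-based foot, castor and red star knob all stand upright on their bin floors. Measured from the top camera, their centres lie within about 6 mm of the intended spots, against limits of 30 mm (x) and 42 mm (y). I did not measure the height of the undersides. Each was released about 1 mm above the bin floor.
- **Look-alikes:** the walnut knob and the white-based foot were not touched. Comparing the top view before and after shows no visible change at either one (differences up to 22 grey levels, which I took to be noise).
- **Disagreements:**
  - Measured tool positions were sometimes 1–6 mm off the commanded ones just after a move, so I planned heights from the commanded values.
  - Grip openings read 0.7–1.7 mm under the nominal sizes for the beech knob, castor and foot. I put that down to pad give; the star read its nominal 40 mm.

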